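# Press home the proud battery contact

## Task

Three black battery holders lie on the bench, each with a copper contact in its central tower; in one of them the contact has been left standing proud. Press that contact fully home, gently, with the fingertips from above, then withdraw. Do not touch the other two holders, do not lift or shift the holder you work on, and leave the transformer, key cap strip and display cover where they lie.

Things in the scene. Friction and masses are not known exactly. Their poses are not given: they have to be found in the camera images.
- holder_a: a loose black plastic battery holder, 90 (its x) x 60 (its y) mm base plate 5 mm thick with 14 mm high ribs at the ends, and in the middle a 44 x 38 mm hollow tower whose rim is 26 mm above the bench; origin at the centre of the underside, z up; about 0.15 kg. This is the one whose contact stands proud; it may lie in any of the three places.
- holder_b: a loose black plastic battery holder, 90 (its x) x 60 (its y) mm base plate 5 mm thick with 14 mm high ribs at the ends, and in the middle a 44 x 38 mm hollow tower whose rim is 26 mm above the bench; origin at the centre of the underside, z up; about 0.15 kg. Its contact is already home; must not be touched.
- holder_c: a loose black plastic battery holder, 90 (its x) x 60 (its y) mm base plate 5 mm thick with 14 mm high ribs at the ends, and in the middle a 44 x 38 mm hollow tower whose rim is 26 mm above the bench; origin at the centre of the underside, z up; about 0.15 kg. Its contact is already home; must not be touched.
- contact_a_top (a point): The spot to press. Point at the centre of the top face of the copper contact (a 28 x 22 mm flat-topped copper clip, long side along the holder's x) of holder_a, on the holder's centre line.
- contact_b_top (a point): Point at the centre of the top face of the copper contact (a 28 x 22 mm flat-topped copper clip, long side along the holder's x) of holder_b.
- contact_c_top (a point): Point at the centre of the top face of the copper contact (a 28 x 22 mm flat-topped copper clip, long side along the holder's x) of holder_c.
- contact_a (a joint): How far the proud contact of holder_a is pressed in. In m: 0 = fully proud (contact top 41 mm above the bench, 15 mm above the tower rim), 0.012 = fully home on a hard stop (top 29 mm above the bench, still 3 mm above the rim). Grows as it is pressed straight down; sliding friction about 3 N, no spring: it stays where it is left. Starts between 0 and 0.002.
- contact_b (a joint): The same for holder_b; starts home, at about 0.012.
- contact_c (a joint): The same for holder_c; starts home, at about 0.012.
- transformer: loose grey transformer, 56 (x) x 44 (y) mm, 42 mm high, 0.35 kg; origin at the centre of its underside. Bystander.
- key_strip: loose orange strip of six key caps, 22 (x) x 112 (y) mm, 12 mm high; origin at the centre of its underside. Bystander.
- display_cover: loose clear plastic display cover, 40 (x) x 120 (y) mm, 12 mm high; origin at the centre of its underside. Bystander.
Not all that is in view belongs to the job. Leave any pink, red or yellow look-alike of the holder_c alone.

How it is judged:
By the outcome, as a careful person would: the job done as asked, in the order asked, and still so for the second after the job is handed in, with the robot touching nothing.
It also fails if it takes over 32 s, if anything falls off the work surface, if the arm or the gripper's body presses on something with over 40 N, if the wrist force passes 120 N, or if a joint passes its speed limit or range.

## Robot

A 6-joint arm with a two-finger parallel gripper is mounted at the origin on the work surface. World frame = base frame: x ahead of the robot, y to its left, z up, the work surface at z = 0. Lengths are in m, angles in rad, forces in N, time in s.
With the tool pointing down it reaches from about 0.275 to 0.875 m from the base axis. Payload 12.5 kg.
Tool frame: the origin (TCP) lies on the mounting face of the last link; the fingertips stand 173 mm ahead of it and the grasp point (between the pads) lies ctrl.tcp_to_grasp ahead of it (ctrl.tcp_to_grasp is the distance from the TCP to the grasp point, in m); z points along the fingers, y is the line along which they close (so a half turn about z gives the same grasp; the last joint's range is limited). The gripper opens to 85 mm and grips with 20 to 120 N. Pads are 22 mm wide; open, the fingers measure 114 mm over their backs; the gripper's body (76 mm by 85 mm) begins 54 mm behind the grasp point. The pads swing forward as they close: fully open they stand 13 mm farther back than shut.
Start: joints at [-1.222, 0.351, 1.652, -0, 1.139, -0.085], TCP at [0.231, -0.499, 0.405] pointing down, gripper open.
Joint ranges: [-2.75, 2.75], [-0.79, 2.1], [0.01, 2.65], [-1.57, 4.71], [0.07, 3.14], [-2.87, 2.87]. Speed limits (rad/s): [2.22, 2.22, 2.79, 3.14, 3.14, 3.14].

## Interface

Orientations are given as a 3x3 rotation matrix whose columns are the frame's x, y, z axes.
In Python, from rig import ctrl gives the robot as it stands. The module is installed in compiled form; this text tells all that it offers. Calls block until the motion is done:
- ctrl.reach(position, orientation): joint-space move of the TCP to a pose.
- ctrl.servo_line(position, ori=None, velocity=0.15): straight line of the TCP; ori=None keeps the orientation; velocity is the mean speed in m/s.
- ctrl.move_j(angles): joint-space move.
- ctrl.move_gripper(opening, effort=None): opening from 0.0 (shut) to 1.0 (fully open); effort is the grip in N (None keeps the last); returns when the fingers have stopped.
- ctrl.dwell(seconds).
- ctrl.solve_ik(position, orientation): joint angles nearest the present ones, or None.
- ctrl.camera(name): name is "scene" or "top" or "wrist"; returns a dict with "color" (400x640x3 uint8, red, green, blue), "mtx" (3x3 intrinsics, pixels), "k1" (the pictures are not rectified: a ray, as slopes to the right and down, at radius r is drawn at 1 + k1 r^2 times it, then the intrinsics apply), "R" (3x3) and "t" (3): a world point X has camera coordinates R X + t; the wrist camera has in their place "T_tool_cam" (4x4, takes a point from camera to tool coordinates, whose origin is the TCP and whose axes are the flange's). Camera axes: x right, y down, z forward; pixel columns grow to the right and rows downward; lengths in m; the calibration is good to about 2 mm. A picture is of the moment at which its call begins: read the wrist's pose just before it. There is no depth.
A pose or a line that the arm cannot do raises ctrl.IKError and nothing moves.
- ctrl.close_job(): hands the job in; it is judged then, once.
Trained networks look in a picture, given as the dict that the camera call returned (one of the last four; its "shot" number tells which), for a name from the list of things; names that differ only in an ending like _2 or _b are one class to them, and where a whole thing is asked for, a point or a joint stands for the part that bears it (a point fixed in the world has none). Each returns a list of dicts, best first, with "conf" (0 to 1); they miss things now and then, are a little off and sometimes report something else, mostly with a low value. They report only what shows in the picture. A call takes as long as a camera call. They do not tell look-alikes from the thing itself.
- ctrl.search_frame(picture, label): "position" ([column, row] in pixels, amid what is visible of it).
- ctrl.outline_of(picture, label): "pixels" (400x640 bool, what is visible of it) and "position" ([column, row] in pixels, amid what is visible of it).
- ctrl.tip_of(picture, label): "position" ([column, row] in pixels: a listed point, or the origin of a listed thing).
Readings, each from a call of its own:
- ctrl.get_clock(): time.
- ctrl.get_q(): joint angles.
- ctrl.get_dq(): joint speeds.
- ctrl.get_effort(): joint torques, N m.
- ctrl.get_eef_pos(): TCP position.
- ctrl.get_ee_rot(): TCP orientation.
- ctrl.get_wrist_force(): force on the tool from outside, world axes, zero at the start.
- ctrl.get_wrist_torque(): the same for the moment, N m.
- ctrl.get_width(): opening from 0.0 (shut) to 1.0 (fully open).
- ctrl.get_gripper_force(): force on a finger pad.
Only numpy, scipy, OpenCV 4.12 (cv2) and the standard library are available. Lean on these libraries where they do the work, as an engineer would, in place of code of your own. Each camera call takes 0.05 s, during which the arm holds its last target. There are 200 camera calls.

## Working session

There is one attempt and no reset: what is moved stays moved. The work goes in short steps, each a Python script; the robot and the scene stay as the last script left them, time stands still between calls to the robot, and variables do not carry over. Pictures are saved under pics/ and viewed, at most 10 in all, crops included, and the job is handed in when it is done.

```bash
mkdir -p pics; cat > h.py <<'E'
import numpy as np, cv2
from rig import ctrl
def save(p,n): cv2.imwrite('pics/'+n+'.png',p["color"][:,:,::-1])
def cam_pose(p,T=None):
    if "T_tool_cam" in p:
        W=T@p["T_tool_cam"]; return W[:3,:3],W[:3,3]
    R=np.array(p["R"]);return R.T,-R.T@np.array(p["t"])
def ray(p,px,T=None):
    K=np.array(p["mtx"]);d=np.array([(px[0]-K[0,2])/K[0,0],(px[1]-K[1,2])/K[1,1]])
    u=d.copy()
    for _ in range(20): u=d/(1+p["k1"]*(u@u))
    R,c=cam_pose(p,T); return c,R@np.array([u[0],u[1],1])
def onz(p,px,z,T=None):
    c,d=ray(p,px,T); return c+d*(z-c[2])/d[2]
def tool():
    T=np.eye(4);T[:3,:3]=ctrl.get_ee_rot();T[:3,3]=ctrl.get_eef_pos();return T
E
python3 - <<'E'
from h import *
print(ctrl.tcp_to_grasp)
for n in ("top","scene"):
    p=ctrl.camera(n);save(p,n+'0')
    print(n,cam_pose(p)[1])
    for l in ("holder_a","contact_a_top","transformer","key_strip","display_cover"):
        for d in (ctrl.tip_of(p,l)): print(l,np.round(d["position"],1),round(d["conf"],2),np.round(onz(p,d["position"],.029 if 'cont' in l else 0),3))
E
```

```text
0.1547
top [ 0.43605221 -0.0396098   1.03416186]
holder_a [388.9 222.5] 0.92 [ 0.499 -0.231  0.   ]
holder_a [283.2 205.6] 0.74 [0.541 0.036 0.   ]
holder_a [433.7 171.4] 0.72 [ 0.63  -0.348  0.   ]
holder_a [217.3 214.2] 0.67 [0.519 0.2   0.   ]
holder_a [373.6 278.6] 0.66 [ 0.36 -0.19  0.  ]
holder_a [339.6 192.5] 0.6 [ 0.575 -0.107  0.   ]
holder_a [434.1 232. ] 0.56 [ 0.475 -0.344  0.   ]
contact_a_top [281.9 203.3] 0.41 [0.544 0.037 0.029]
transformer [322.5 275.5] 0.8 [ 0.368 -0.063  0.   ]
key_strip [235.6 126.7] 0.65 [0.745 0.16  0.   ]
key_strip [215.9 214.9] 0.54 [0.518 0.204 0.   ]
display_cover [363.4 124.5] 0.94 [ 0.753 -0.17   0.   ]
scene [0.89427032 0.53366292 0.6784496 ]
holder_a [313.3 166.9] 0.96 [ 0.503 -0.235  0.   ]
holder_a [309.1 207.3] 0.95 [ 0.588 -0.096  0.   ]
holder_a [304.1 144.9] 0.94 [ 0.479 -0.343  0.   ]
holder_a [407.8 282.7] 0.92 [0.509 0.203 0.   ]
holder_a [359.9 159.8] 0.82 [ 0.37  -0.202  0.   ]
holder_a [253.3 158. ] 0.63 [ 0.637 -0.354  0.   ]
holder_a [352.5 233.1] 0.56 [0.537 0.029 0.   ]
contact_a_top [351.5 221.6] 0.72 [0.536 0.019 0.029]
contact_a_top [352.1 234.3] 0.69 [0.555 0.054 0.029]
transformer [388.9 187.9] 0.58 [ 0.368 -0.062  0.   ]
transformer [405.7 273.9] 0.57 [ 0.499  0.183 -0.   ]
key_strip [295.6 320.1] 0.75 [0.753 0.171 0.   ]
display_cover [238.5 211.3] 0.79 [ 0.749 -0.165  0.   ]
```

View pics/top0.png

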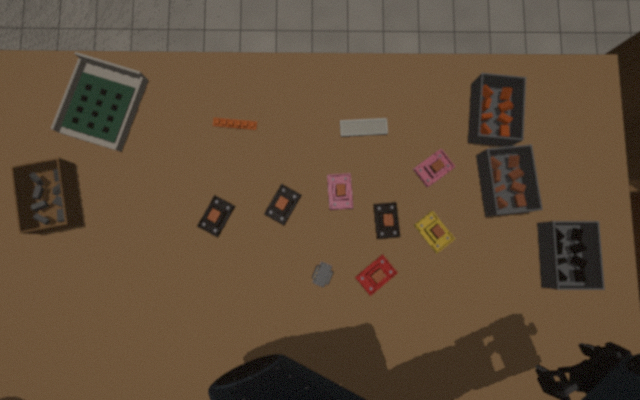

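View pics/scene0.png

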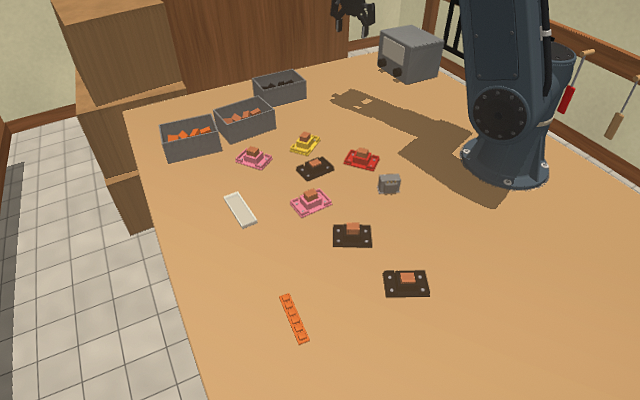

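Three black holders are visible, at top (388,221), (283,204), (217,215) and scene (314,168), (352,236), (407,283). The pink, yellow and red ones are look-alikes. I'll view an enlarged crop of the black ones and triangulate their copper tops.

```bash
python3 - <<'E'
from h import *
t=ctrl.camera("top");s=ctrl.camera("scene")
out=[]
for pt,ps in (((388,221),(314,166)),((283,204),(352,232)),((217,215),(407,280))):
    out.append(cv2.resize(s["color"][ps[1]-28:ps[1]+28,ps[0]-32:ps[0]+32],None,fx=4,fy=4,interpolation=cv2.INTER_CUBIC))
    C=[]
    for p,c in ((t,pt),(s,ps)):
        im=cv2.cvtColor(p["color"],cv2.COLOR_RGB2HSV)
        w=15 if p is t else 20
        cr=p["color"][c[1]-w:c[1]+w,c[0]-w:c[0]+w].astype(int)
        # copper: markedly redder than bench
        m=((cr[...,0]-cr[...,2])>60)&(cr[...,1]<0.68*cr[...,0])
        n,L,st,ce=cv2.connectedComponentsWithStats(m.astype(np.uint8))
        i=1+np.argmax(st[1:,4]); C.append((ce[i]+np.array(c)-w,st[i]))
    # height: top-centroid ray, min distance to scene ray through copper centroid
    c1,d1=ray(t,C[0][0]);c2,d2=ray(s,C[1][0])
    A=np.stack([d1,-d2],1);x=np.linalg.lstsq(A,c2-c1,rcond=None)[0]
    print(C[0][0].round(1),C[0][1],C[1][0].round(1),C[1][1],(c1+d1*x[0]).round(4),(c2+d2*x[1]).round(4))
cv2.imwrite('pics/crop.png',np.hstack(out)[:,:,::-1])
E
```

```text
[387.9 219.5] [11  9  9 10 84] [314.5 162.3] [15 13 13  8 65] [ 0.5047 -0.224   0.0242] [ 0.5052 -0.2244  0.0242]
[281.4 202.5] [ 8  8 12 12 92] [352.4 227.8] [ 14  11  14  11 135] [0.5458 0.0378 0.0307] [0.5452 0.0382 0.0306]
[213.4 214.9] [ 6  9 12 13 87] [407.3 277.5] [ 13  12  16  12 142] [0.5157 0.2043 0.0244] [0.5156 0.2044 0.0244]
```

View pics/crop.png

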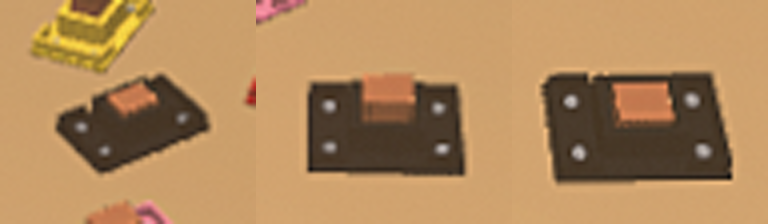

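The middle holder (top 283,204; scene 352,236) is the proud one. Its copper shows a full side face and triangulates about 6 mm higher than the other two centroids. Next I'll go above it with the gripper shut and look from near.

```bash
python3 - <<'E'
from h import *
t=ctrl.camera("top")
o=[d for d in ctrl.outline_of(t,"holder_a") if np.hypot(*(np.array(d["position"])-(283,204)))<15][0]
ys,xs=np.nonzero(o["pixels"])
P=np.array([onz(t,(x,y),.01)[:2] for x,y in zip(xs,ys)],np.float32)
r=cv2.minAreaRect(P);b=cv2.boxPoints(r);e=[b[1]-b[0],b[2]-b[1]];l=max(e,key=np.linalg.norm)
yaw=np.arctan2(l[1],l[0]);print(r,np.degrees(yaw))
best=None
for a in (yaw,yaw+np.pi):
    y=np.array([np.cos(a),np.sin(a),0]);z=np.array([0,0,-1.]);R=np.stack([np.cross(y,z),y,z],1)
    q=ctrl.solve_ik([.545,.038,.36],R)
    if q is not None:
        c=np.abs(np.array(q)-ctrl.get_q()).max();print(np.round(q,2),c)
        if best is None or c<best[0]: best=(c,R)
R=best[1];np.save('R.npy',R)
ctrl.move_gripper(0.0)
ctrl.reach([.545,.038,.36],R)
T=tool();p=ctrl.camera("wrist");save(p,'w1');print(T[:3,3],ctrl.get_clock(),ctrl.get_wrist_force(),ctrl.get_width())
print(np.round(p["T_tool_cam"],3))
for d in ctrl.tip_of(p,"contact_a_top"): print(d["position"],d["conf"],onz(p,d["position"],.040,T))
for d in ctrl.outline_of(p,"contact_a_top"): print(d["position"],d["conf"],onz(p,d["position"],.040,T))
for d in ctrl.tip_of(p,"holder_a"): print('h',d["position"],d["conf"],onz(p,d["position"],0,T))
E
```

```text
((0.544446587562561, 0.03764820843935013), (0.05901474133133888, 0.08780942857265472), 59.855289459228516) -30.144714
[-0.02  0.4   1.71 -0.    1.04  0.51] 1.205982797510182
[-0.02  0.4   1.71 -0.    1.04 -2.63] 2.546459807937809
[0.54508155 0.03726705 0.36004905] 3.8417 [-0.19629082 -0.5039479   0.00051632] -0.004206320634386483
[[ 0.    -0.95  -0.312  0.08 ]
 [ 1.     0.001 -0.001  0.   ]
 [ 0.001 -0.312  0.95   0.03 ]
 [ 0.     0.     0.     1.   ]]
[325.2, 184.4] 0.67 [0.54594207 0.03542749 0.04      ]
[321.9, 182.8] 0.77 [0.5438948  0.03856497 0.04      ]
h [514.4, 363.5] 0.8 [ 0.64236762 -0.34491724  0.        ]
h [216.0, 49.4] 0.75 [0.5160891  0.20352404 0.        ]
h [323.8, 173.7] 0.65 [0.54540919 0.03739218 0.        ]
h [405.1, 259.2] 0.62 [ 0.57839863 -0.10955367  0.        ]
```

View pics/w1.png

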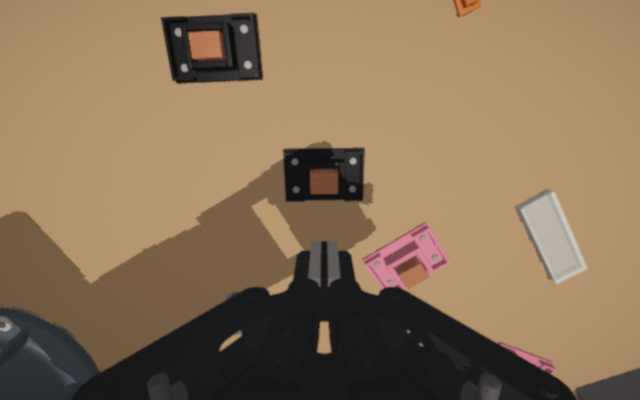

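The network and the picture agree: the contact is centred at about pixel (324,182), which gives (0.545, 0.037). The holder's long side is parallel to the closing line. Descending now with force watch.

```bash
python3 - <<'E'
from h import *
xy=[.545,.0375]
ctrl.servo_line([*xy,.225],velocity=.15)
f0=ctrl.get_wrist_force()[2];print(ctrl.get_clock(),f0)
z=.225
while z>.199 and ctrl.get_clock()<24:
    z-=.001 if z>.2045 else .0005
    ctrl.servo_line([*xy,z],velocity=.02)
    f=ctrl.get_wrist_force()-[0,0,f0]
    print(round(z,4),ctrl.get_eef_pos()[2].round(4),np.round(f,1),round(ctrl.get_clock(),2))
    if f[2]>(12 if z<.206 else 20): break
E
```

```text
5.0417 0.3260994095778785
0.224 0.2245 [ 0.9 -1.1 -0.8] 5.29
0.223 0.223 [ 0.1 -0.3 -0.2] 5.54
0.222 0.2219 [0.1 0.2 0.1] 5.79
0.221 0.2209 [ 0.7  0.6 -0.3] 6.04
0.22 0.2199 [-1.   0.  -0.4] 6.29
0.219 0.2189 [-0.4 -0.8  0.5] 6.54
0.218 0.2179 [ 0.7 -0.  -0.6] 6.79
0.217 0.2169 [ 0.8  0.1 -0.9] 7.04
0.216 0.216 [-0.1  0.2 -0.6] 7.29
0.215 0.2149 [ 0.2  0.1 -1. ] 7.54
0.214 0.2139 [-0.1  0.1  0.2] 7.79
0.213 0.213 [-0.5  0.5  0.3] 8.04
0.212 0.212 [0.6 0.1 0.8] 8.29
0.211 0.2109 [ 0.3 -0.2  0.6] 8.54
0.21 0.2099 [ 0.1  0.4 -0.3] 8.79
0.209 0.2089 [0.8 0.4 0.1] 9.04
0.208 0.2079 [ 0.5 -0.6  0.4] 9.29
0.207 0.2069 [ 0.  -0.4 -0.4] 9.54
0.206 0.2059 [ 0.   0.1 -0.1] 9.79
0.205 0.2049 [-0.4  0.5 -0.5] 10.04
0.204 0.2039 [-0.2 -0.5 -0.2] 10.29
0.2035 0.2034 [-0.9 -0.3  1.6] 10.54
0.203 0.203 [-1.4  0.6  1.1] 10.79
0.2025 0.2025 [-1.6 -0.1  1.6] 11.04
0.202 0.2024 [-3.1 -0.9  9.3] 11.29
0.2015 0.2024 [-5.3  0.  14.3] 11.54
```

```bash
python3 - <<'E'
from h import *
s=ctrl.camera("scene")
ctrl.servo_line([.545,.0375,.30],velocity=.15)
s2=ctrl.camera("scene");w=ctrl.camera("wrist")
f=lambda im,c,k:cv2.resize(im[c[1]-28:c[1]+28,c[0]-32:c[0]+32],None,fx=k,fy=k,interpolation=cv2.INTER_CUBIC)
a=np.hstack([f(s["color"],(352,226),4),f(s2["color"],(352,226),4),f(s2["color"],(407,280),4)])
wi=cv2.resize(w["color"],(480,300))
a=np.vstack([a,np.pad(wi,((0,0),(0,288),(0,0)))])
cv2.imwrite('pics/chk.png',a[:,:,::-1]);print(ctrl.get_clock(),ctrl.get_wrist_force(),ctrl.get_width())
E
```

```text
12.5 [ 0.77688055  0.09223974 -0.7020178 ] 0.0009414891699599108
```

View pics/chk.png

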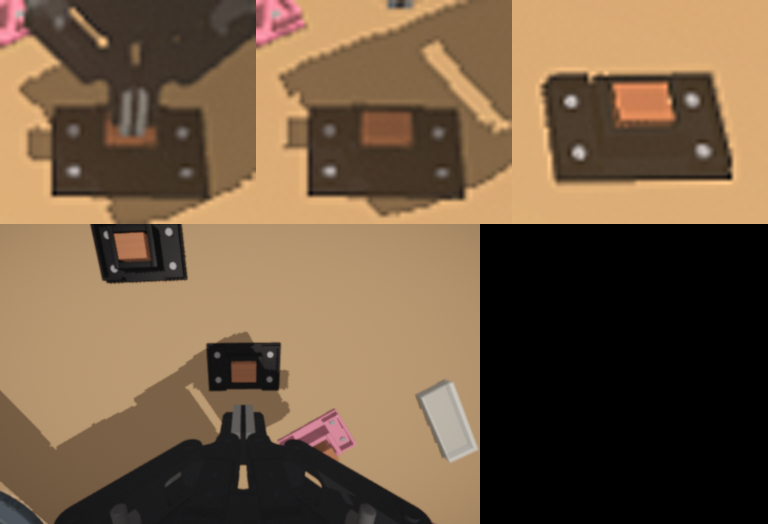

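The check picture shows the side face gone. The contact now sits 3 mm above the rim like its neighbour's, and the holder's corners are at the same pixels as before, so it didn't move. The fingertips met a hard stop at tip height 29.4 mm, at about 14 N. Handing in.

```bash
python3 -c "
from rig import ctrl
print(ctrl.close_job())"
```

```text
the job is handed in; nothing more can be done
None
```

I pressed the proud contact, in the middle black holder, down onto its hard stop with about 14 N, then withdrew; the holder did not move in the check picture, nothing else was touched, and the job is handed in.

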